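# Stand the fallen glaze bottle back in its holder and close the keeper

## Task

The square glaze bottle has toppled over on the sorting table: stand it upright, cap up, inside the rimmed bay of the bottle holder, setting it down rather than dropping it. Then slide the holder's red keeper fully home across the front of the bottle so that it cannot fall again, and leave the tiles, dustpan and rasp where they lie.

Things in the scene. Friction and masses are not known exactly. Their poses are not given: they have to be found in the camera images.
- bottle: sealed square bottle, cream with a teal band and teal cap, 0.35 kg; body 48 x 48 x 124 mm, then a neck (26 dia, 14 long) and cap (32 dia, 24 long), 162 overall. Origin at the centre of its base face; its z runs from base to cap. It starts lying on one flat side, z level.
- stand: fixed wooden bottle holder, 130 (x) x 250 (y) board 10 thick; origin at the centre of its underside on the table, its front (-x side) roughly faces the robot. Along the rear edge a fence 8 thick, top 35 above the table; along the front edge a rail (centre at x = -46) carrying the keeper.
- bay (a point): centre of the floor of the bay where the bottle stands, at (12, -60, 10) mm in the holder's frame, axes as the holder's. The bay is 78 x 78 mm inside, blue floor, with a steel rim 6 thick standing 8 above its floor.
- keeper (a joint): position of the red keeper along the front rail in m: 0 = parked at the holder's +y end, 0.14 = fully home against its stop, centred in front of the bay. It slides towards the holder's -y and stays where left (about 2 N of friction).
- keeper_grip (a point): on the keeper's black upright grip, 10 below its top: the grip is 14 (x) x 20 (y) mm, its top 88 above the table, and the red body below is 60 wide (y), its top 48 above the table. Moves with the keeper. When home it is 61 mm in front of the bay's centre.
- star_a: teal glazed eight-pointed star tile, 110 across the points, 14 thick; origin at the centre of its underside. Bystander.
- star_b: second teal star tile, same size; origin at the centre of its underside. Bystander.
- octagon: broken white octagon tile, about 105 across, 13 thick; origin at the centre of its underside. Bystander.
- dustpan: tin dustpan, pan 170 x 200, 45 high, handle 120 long along its +x; origin at the centre of its underside. Bystander.
- rasp: weathered iron rasp with a wooden handle, 300 long along its x, 24 high; origin at the centre of its underside. Bystander.
There are look-alikes about, which are no part of the job. Of the things that look like the bottle, the largest one is meant.

How it is judged:
By the outcome, as a careful person would: the job done as asked, in the order asked, and still so for the second after the job is handed in, with the robot touching nothing.
It also fails if it takes over 64 s, if anything falls off the work surface, if the arm or the gripper's body presses on something with over 40 N, if the wrist force passes 120 N, or if a joint passes its speed limit or range.

## Robot

A 6-joint arm with a two-finger parallel gripper is mounted at the origin on the work surface. World frame = base frame: x ahead of the robot, y to its left, z up, the work surface at z = 0. Lengths are in m, angles in rad, forces in N, time in s.
With the tool pointing down it reaches from about 0.375 to 0.9 m from the base axis. Payload 3.1 kg.
Tool frame: the origin (TCP) lies between the finger pads; the fingertips stand 8 mm ahead of it and the grasp point (between the pads) lies 11 mm behind it; z points along the fingers, y is the line along which they close (so a half turn about z gives the same grasp; the last joint's range is limited). The gripper opens to 87 mm and grips with 3 to 60 N. Pads are 19 mm wide; open, the fingers measure 117 mm over their backs; the gripper's body (75 mm by 190 mm) begins 51 mm behind the grasp point.
Start: joints at [1.149, 0.527, 1.433, -0, 1.181, -0.178], TCP at [0.15, 0.607, 0.231] pointing down, gripper open.
Joint ranges: [-3.08, 3.08], [-0.75, 2.2], [0.22, 2.44], [-1.43, 4.57], [0, 2.65], [-2.85, 2.85]. Speed limits (rad/s): [2.79, 2.79, 3.14, 3.14, 3.14, 3.14].

## Interface

Orientations are given as a unit quaternion [x, y, z, w].
In Python, from rig import robot gives the robot as it stands.
- The arm moves only by the tool move_arm, never from a script. Its argument "motion" is text: rows parted by semicolons, each of 5 numbers parted by spaces: the opening, from -1 (shut) to 1 (fully open), then the shift along the tool's x, y, z normalised to -1 to 1, where 1 is 0.2 m, then the turn about the tool's z normalised to -1 to 1, where 1 is pi rad. A call has 1 to 12 rows; each row is the pose to reach, as a shift and turn from the pose commanded when the call began, along the tool's axes at that moment, turning the shorter way round; what a row does not reach only later rows make up. A row lasts 1/12 s, in which the tool goes at most 41.7 mm and 7.16 degrees, less where a joint would pass 70% of its speed; a pose out of reach is approached as far as the arm can. A call with a number of a shift or a turn outside -1 to 1 is refused whole. A call with a gripper value outside its range is refused whole. The fingers move at their own pace and stop on an object; "newtons" is the grip in N (left out, the last holds). Time passes only in rows, so rows that repeat a pose let the fingers close. It gives the time, the measured TCP pose, the force, the opening and the grip force at its end, in the units of the state.
- robot.get_obs(): the state, without advancing time (a new reading comes with each control period).
- robot.camera(name): name is "side" or "top"; returns (picture, depth): 420x560x3 uint8, red, green, blue; 420x560 float32, m along the optical axis (not along the pixel's ray), 0 where there is no reading.
- robot.camera_model(name): a dict with "mtx" (3x3 intrinsics, pixels), "position" and "attitude" of the camera in the world. Camera axes: x right, y down, z forward; pixel columns grow to the right and rows downward; lengths in m; the calibration is good to about 2 mm. A picture is of the moment at which its call begins. camera_model takes no time and is no camera call.
- robot.hand_in(): hands the job in; it is judged then, once.
The state is a dict: "time": time; "q": joint angles; "joint_velocities": joint speeds; "joint_torque": joint torques, N m; "position": TCP position; "tool_rot": TCP orientation; "ft_force": force on the tool from outside, world axes, zero at the start; "moment": the same for the moment, N m; "grip_width": finger opening in m; "grip_force": force on a finger pad.
Only numpy, scipy, OpenCV 4.12 (cv2) and the standard library are available. Lean on these libraries where they do the work, as an engineer would, in place of code of your own. Each camera call takes 0.05 s, during which the arm holds its last target. There are 200 camera calls.

## Working session

There is one attempt and no reset: what is moved stays moved. The work goes in short steps, Python scripts to look and compute and a tool call to move; the robot and the scene stay as the last step left them, time stands still between calls to the robot, and variables do not carry over. Pictures are saved under pics/ and viewed, at most 10 in all, crops included, and the job is handed in when it is done.

Besides the shell and the picture viewer there is one more tool, called after "Emit:" in YAML: its name, and indented under it one key for each argument. move_arm: Moves the arm, as the interface text tells. Its arguments: {"type":"object","properties":{"motion":{"type":"string"},"newtons":{"type":"number"}},"required":["motion"]}

```bash
mkdir -p pics; ls; python3 - <<'E'
from rig import robot
import cv2,numpy as np
for n in ("side","top"):
    p,d=robot.camera(n); cv2.imwrite(f"pics/{n}0.png",p[:,:,::-1]); np.savez(f"{n}0.npz",p=p,d=d)
    m=robot.camera_model(n); print(n,m)
o=robot.get_obs(); print(o)
E
```

```text
pics
side {'mtx': array([[393.69796012,   0.        , 277.98173157],
       [  0.        , 393.69796012, 207.95559425],
       [  0.        ,   0.        ,   1.        ]]), 'position': array([-0.12094802, -0.88394017,  0.74356709]), 'attitude': array([ 0.82496157, -0.29036155,  0.16050598, -0.45756574])}
top {'mtx': array([[384.25496959,   0.        , 279.39529681],
       [  0.        , 384.25496959, 206.74539656],
       [  0.        ,   0.        ,   1.        ]]), 'position': array([ 0.33196511, -0.05234915,  1.17131808]), 'attitude': array([-0.68811236,  0.71773708, -0.07706239,  0.07359518])}
{'time': 0.1, 'q': array([ 1.14948234e+00,  5.28411514e-01,  1.43378943e+00,  2.54906092e-05,
        1.18141224e+00, -1.78464047e-01]), 'joint_velocities': array([-6.16274515e-04, -1.54300278e-03, -2.43666216e-03, -2.46750626e-05,
       -9.18633000e-04,  5.72226905e-04]), 'joint_torque': array([-8.73440640e-04, -4.40984666e+01, -1.77150321e+01,  6.34458871e-02,
        5.33689745e-02, -3.79403457e-05]), 'position': array([0.14996359, 0.60606591, 0.22964109]), 'tool_rot': array([ 1.21131560e-01,  9.92635948e-01, -9.61692902e-04, -3.09706477e-04]), 'ft_force': array([ 0.39653743,  0.02574704, -0.1005473 ]), 'moment': array([0.02662871, 0.02429555, 0.02169451]), 'grip_force': 0.0, 'grip_width': 0.08674622136010021}
```

View pics/top0.png

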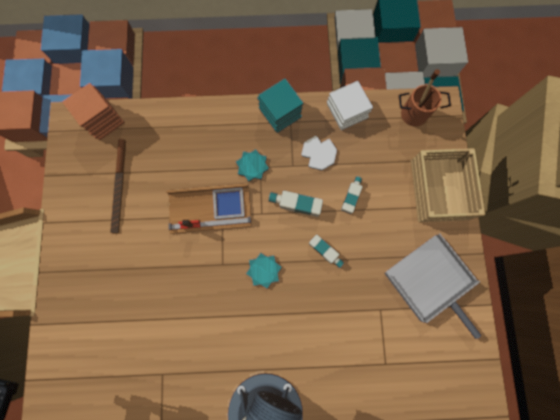

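View pics/side0.png

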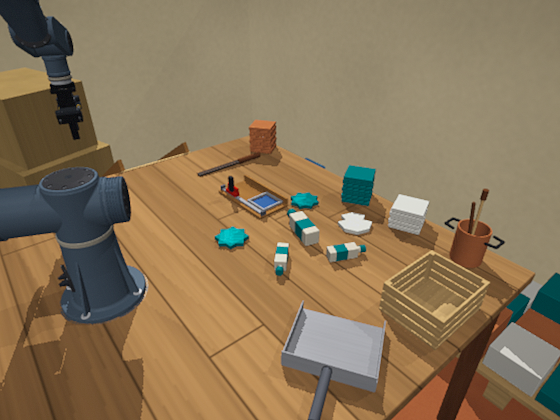

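The top view shows the largest bottle at about (297,203) with its cap towards +y at (273,198). The blue bay is at (229,204), the red keeper with its black grip at (188,224), and the two smaller bottles are look-alikes. The side view agrees, with the bottle at (303,228) and the holder at (255,197).

```bash
cat > h.py <<'E'
import numpy as np,cv2
from rig import robot
from scipy.spatial.transform import Rotation as R
def ray(n,uv,z):
    "pixel(s) to world points on plane height z"
    m=robot.camera_model(n); uv=np.atleast_2d(uv).astype(float)
    d=np.c_[uv,np.ones(len(uv))]@np.linalg.inv(m["mtx"]).T
    d=R.from_quat(m["attitude"]).apply(d); p=m["position"]
    return p+d*((z-p[2])/d[:,2])[:,None]
def cloud(n,dep):
    m=robot.camera_model(n); v,u=np.mgrid[:420,:560]
    d=np.stack([u,v,np.ones_like(u)],-1).reshape(-1,3)@np.linalg.inv(m["mtx"]).T*dep.reshape(-1,1)
    return (R.from_quat(m["attitude"]).apply(d)+m["position"]).reshape(420,560,3)
E
python3 - <<'E'
from h import *
for n in ("top","side"):
    f=np.load(n+"0.npz");p,d=f["p"],f["d"]; X=cloud(n,d)
    hsv=cv2.cvtColor(p,cv2.COLOR_RGB2HSV); H,S,V=cv2.split(hsv)
    def comp(mask,nm,amin):
        k,l,s,c=cv2.connectedComponentsWithStats(mask.astype(np.uint8))
        for i in range(1,k):
            if s[i,4]<amin: continue
            ys,xs=np.nonzero(l==i); P=X[ys,xs]
            r=cv2.minAreaRect(np.c_[xs,ys].astype(np.float32))
            print(n,nm,s[i,4],c[i].round(1),"mean",P.mean(0).round(3),"zmax",np.percentile(P[:,2],[50,98]).round(3),"rect",ray(n,cv2.boxPoints(r),np.percentile(P[:,2],60))[:,:2].round(3).tolist())
    roi=(X[...,0]>.35)&(X[...,0]<.75)&(abs(X[...,1])<.4)&(X[...,2]<.15)
    comp(roi&(H>108)&(H<128)&(S>120),"blue",40)
    comp(roi&((H<6)|(H>174))&(S>170)&(V>90),"red",8)
    comp(roi&(V<50)&(X[...,2]>.04),"black",5)
    comp(roi&((H>78)&(H<98)&(S>90)|(S<60)&(V>150))&(X[...,2]>.02),"bot",40)
    if n=="top":
        # body top plane
        m=(roi&(X[...,2]>.042)&(X[...,2]<.056)&(X[...,1]<.1)).astype(np.uint8)
        comp(m>0,"bodytop",40)
        comp(roi&(X[...,2]>.027)&(X[...,2]<.04)&(X[...,1]>-.05),"fence",40)
        b=(np.s_[180:225],np.s_[260:330])
E
python3 - <<'E'
import cv2
p=cv2.imread('pics/top0.png')[170:245,155:345]; cv2.imwrite('pics/c0.png',cv2.resize(p,None,fx=4,fy=4,interpolation=2))
E
```

```text
top blue 403 [228.3 203.3] mean [0.601 0.094 0.011] zmax [0.011 0.016] rect [[0.631, 0.129], [0.634, 0.064], [0.571, 0.06], [0.568, 0.124]]
top red 41 [195.  223.3] mean [0.537 0.191 0.039] zmax [0.034 0.052] rect [[0.544, 0.202], [0.543, 0.181], [0.528, 0.181], [0.529, 0.202]]
top red 21 [182.7 225.2] mean [0.533 0.228 0.037] zmax [0.033 0.054] rect [[0.54, 0.244], [0.547, 0.238], [0.528, 0.216], [0.521, 0.222]]
top black 7 [189.  224.3] mean [0.53  0.202 0.068] zmax [0.063 0.079] rect [[0.534, 0.205], [0.533, 0.199], [0.527, 0.199], [0.528, 0.205]]
top bot 307 [352.2 195.3] mean [ 0.605 -0.286  0.034] zmax [0.035 0.039] rect [[0.567, -0.249], [0.666, -0.295], [0.651, -0.327], [0.552, -0.281]]
top bot 607 [299.6 201.9] mean [ 0.588 -0.124  0.048] zmax [0.048 0.053] rect [[0.584, -0.051], [0.63, -0.063], [0.593, -0.194], [0.547, -0.18]]
top bot 344 [325.  249.6] mean [ 0.443 -0.192  0.034] zmax [0.035 0.039] rect [[0.466, -0.145], [0.491, -0.17], [0.412, -0.249], [0.387, -0.224]]
top bodytop 642 [301.3 202. ] mean [ 0.587 -0.129  0.048] zmax [0.049 0.053] rect [[0.581, -0.063], [0.62
[... 494 characters left out ...]
ean [0.531 0.203 0.064] zmax [0.064 0.088] rect [[0.549, 0.242], [0.561, 0.233], [0.511, 0.156], [0.5, 0.165]]
side bot 416 [302.  222.4] mean [ 0.582 -0.128  0.047] zmax [0.05  0.053] rect [[0.556, -0.06], [0.636, -0.032], [0.591, -0.196], [0.521, -0.215]]
side bot 230 [281.1 252.6] mean [ 0.444 -0.194  0.036] zmax [0.036 0.039] rect [[0.401, -0.213], [0.465, -0.145], [0.488, -0.174], [0.423, -0.239]]
side bot 300 [344.3 248.3] mean [ 0.602 -0.292  0.034] zmax [0.036 0.039] rect [[0.567, -0.255], [0.675, -0.303], [0.638, -0.341], [0.535, -0.294]]
side bot 45 [279.2 268.3] mean [ 0.402 -0.236  0.028] zmax [0.028 0.032] rect [[0.406, -0.218], [0.419, -0.229], [0.398, -0.254], [0.385, -0.244]]
```

View pics/c0.png

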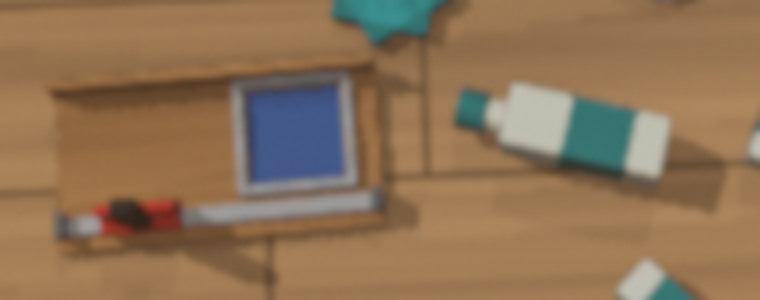

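```bash
cat >> h.py <<'E'
def go(x,y,z,yawdeg):
    "shift/turn (normalised) from the present pose to TCP x,y,z with tool-y at yawdeg in world"
    o=robot.get_obs(); r=R.from_quat(o["tool_rot"]); T=r.as_matrix()
    s=T.T@(np.array([x,y,z])-o["position"])/0.2
    yaw=np.degrees(np.arctan2(T[1,1],T[0,1])); t=-((yawdeg-yaw+180)%360-180)/180
    print("t",round(o["time"],2),"pos",o["position"].round(4),"yaw",yaw.round(1),"F",o["ft_force"].round(1),"w",o["grip_width"].round(4),"gf",round(o["grip_force"],1),"=> shift",s.round(4),"turn",round(t,4))
E
python3 - <<'E'
from h import *
f=np.load("top0.npz");p,d=f["p"],f["d"]; X=cloud("top",d)
H,S,V=cv2.split(cv2.cvtColor(p,cv2.COLOR_RGB2HSV))
m=(H>78)&(H<98)&(S>90); m[:,:262]=0; m[:,283:]=0; m[:188]=0; m[212:]=0
ys,xs=np.nonzero(m); print(len(ys),xs.min(),xs.max(),ys.min(),ys.max(),ray("top",[[xs.mean(),ys.mean()]],.037),X[ys,xs].max(0),np.median(X[ys,xs],0))
go(.612,-.044,.2,-16.5)
E
```

```text
39 270 275 193 200 [[ 0.60939953 -0.04313347  0.037     ]] [ 0.62088782 -0.03557987  0.04532442] [ 0.60888276 -0.04239716  0.03902453]Traceback (most recent call last):
  File "<stdin>", line 6, in <module>
  File "h.py", line 19, in go
    print("t",round(o["time"],2),"pos",o["position"].round(4),"yaw",yaw.round(1),"F",o["ft_force"].round(1),"w",o["grip_width"].round(4),"gf",round(o["grip_force"],1),"=> shift",s.round(4),"turn",round(t,4))
                                                                                                                ^^^^^^^^^^^^^^^^^^^^^
AttributeError: 'float' object has no attribute 'round'
```

Emit:
move_arm:
  motion: "1 -1 -0.85 0 0.45; 1 -1 -0.85 0 0.45; 1 -1 -0.85 0 0.45; 1 -1 -0.85 0 0.45; 1 -1 -0.85 0 0.45; 1 -1 -0.85 0 0.45; 1 -1 -0.85 0 0.45; 1 -1 -0.85 0 0.45; 1 -1 -0.85 0 0.45; 1 -1 -0.85 0 0.45; 1 -1 -0.85 0 0.45; 1 -1 -0.85 0 0.45"

```text
time: 1.1
position: [0.3034, 0.3932, 0.2302]
tool_rot: [0.739, 0.674, -0.0, -0.0]
ft_force: [0.2, -0.9, -0.4]
grip_width: 0.0869
grip_force: 0.0
```

```bash
python3 -c "
from h import *
go(.612,-.044,.2,-16.5)"
```

```text
Traceback (most recent call last):
  File "h.py", line 19, in go
    print("t",round(o["time"],2),"pos",o["position"].round(4),"yaw",yaw.round(1),"F",o["ft_force"].round(1),"w",o["grip_width"].round(4),"gf",round(o["grip_force"],1),"=> shift",s.round(4),"turn",round(t,4))
                                                                                                                ^^^^^^^^^^^^^^^^^^^^^
AttributeError: 'float' object has no attribute 'round'
```

```bash
sed -i 's/o\["grip_width"\].round(4)/round(float(o["grip_width"]),4)/' h.py; python3 -c "
from h import *
go(.610,-.044,.15,-16.5)"
```

```text
t 1.1 pos [0.3034 0.3932 0.2302] yaw -5.2 F [ 0.2 -0.9 -0.4] w 0.0869 gf 0.0 => shift [-2.0374  1.7258  0.4014] turn 0.0627
```

Emit:
move_arm:
  motion: "1 -1 0.85 0 0; 1 -1 0.85 0 0; 1 -1 0.85 0 0; 1 -1 0.85 0 0; 1 -1 0.85 0 0; 1 -1 0.85 0 0; 1 -1 0.85 0 0"

```text
time: 1.68
position: [0.4595, 0.1757, 0.2306]
tool_rot: [0.738, 0.675, 0.001, 0.002]
ft_force: [0.3, 0.0, 0.5]
grip_width: 0.087
grip_force: 0.0
```

Emit:
move_arm:
  motion: "1 -1 0.85 0.4 0.063; 1 -1 0.85 0.4 0.063; 1 -1 0.85 0.4 0.063; 1 -1 0.85 0.4 0.063; 1 -1 0.85 0.4 0.063; 1 -1 0.85 0.4 0.063; 1 -1 0.85 0.4 0.063; 1 -1 0.85 0.4 0.063; 1 -1 0.85 0.4 0.063; 1 -1 0.85 0.4 0.063"

```text
time: 2.52
position: [0.6068, -0.0331, 0.1501]
tool_rot: [0.8, 0.6, -0.001, -0.001]
ft_force: [-1.2, 0.8, -0.1]
grip_width: 0.0868
grip_force: 0.0
```

```bash
python3 -c "
from h import *
go(.610,-.044,.013,-16.5)
p,d=robot.camera('side'); cv2.imwrite('pics/s1.png',cv2.resize(p[150:290,190:400,::-1],None,fx=3,fy=3,interpolation=2))"
```

```text
t 2.52 pos [ 0.6068 -0.0331  0.1501] yaw -16.2 F [-1.2  0.8 -0.1] w 0.0868 gf 0.0 => shift [-0.048   0.0321  0.6854] turn 0.0014
```

View pics/s1.png

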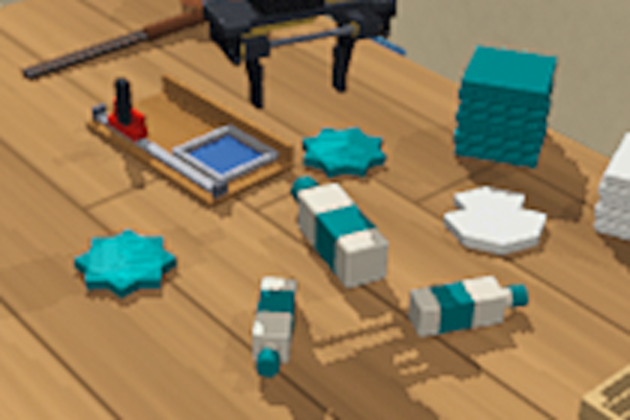

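Emit:
move_arm:
  motion: "1 -0.045 0.03 0.2 0; 1 -0.045 0.03 0.4 0; 1 -0.045 0.03 0.55 0; 1 -0.045 0.03 0.64 0; 1 -0.045 0.03 0.685 0; 1 -0.045 0.03 0.685 0; -1 -0.045 0.03 0.685 0; -1 -0.045 0.03 0.685 0; -1 -0.045 0.03 0.685 0; -1 -0.045 0.03 0.685 0; -1 -0.045 0.03 0.685 0; -1 -0.045 0.03 0.685 0"
  newtons: 15

```text
time: 3.57
position: [0.6116, -0.0446, 0.0143]
tool_rot: [0.8, 0.6, 0.0, 0.001]
ft_force: [-0.1, 0.0, 0.5]
grip_width: 0.0547
grip_force: 0.0
```

Emit:
move_arm:
  motion: "-1 0 0 0 0; -1 0 0 0 0; -1 0 0 0 0; -1 0 0 0 0; -1 0 0 0 0; -1 0 0 0 0"

```text
time: 4.07
position: [0.6113, -0.0445, 0.0135]
tool_rot: [0.8, 0.6, -0.0, 0.0]
ft_force: [0.1, -0.1, -0.3]
grip_width: 0.0314
grip_force: 15.0
```

Emit:
move_arm:
  motion: "-1 -0.012 0 -0.063 0; -1 -0.03 0 -0.126 0; -1 -0.055 0 -0.19 0; -1 -0.085 0 -0.25 0; -1 -0.12 0 -0.305 0; -1 -0.16 0 -0.36 0; -1 -0.205 0 -0.41 0; -1 -0.255 0 -0.455 0; -1 -0.305 0 -0.495 0; -1 -0.305 0 -0.495 0; -1 -0.305 0 -0.495 0"

```text
time: 4.98
position: [0.5948, -0.1039, 0.1134]
tool_rot: [0.8, 0.599, 0.001, 0.001]
ft_force: [2.3, 0.8, 1.1]
grip_width: 0.0313
grip_force: 15.0
```

```bash
python3 -c "
from h import *
go(.610,-.044,.013,-16.5)
p,d=robot.camera('side'); cv2.imwrite('pics/s2.png',cv2.resize(p[120:290,220:400,::-1],None,fx=3,fy=3,interpolation=2))"
```

```text
t 4.98 pos [ 0.5948 -0.1039  0.1134] yaw -16.3 F [2.3 0.8 1.1] w 0.0313 gf 15.0 => shift [ 0.3088 -0.0127  0.5021] turn 0.0009
```

View pics/s2.png

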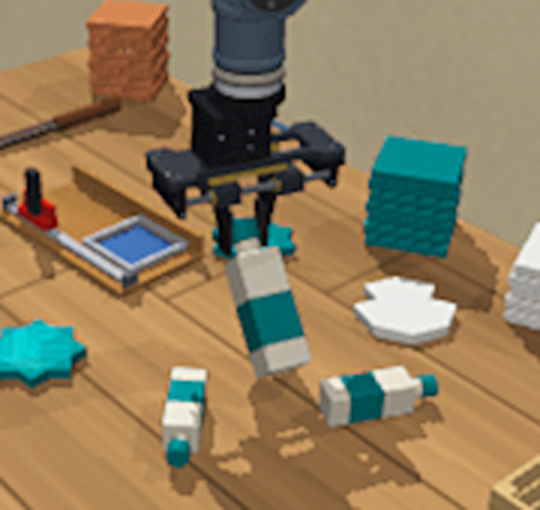

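Emit:
move_arm:
  motion: "-1 -0.042 0 -0.028 0; -1 -0.085 0 -0.055 0; -1 -0.13 0 -0.077 0; -1 -0.175 0 -0.095 0; -1 -0.222 0 -0.112 0; -1 -0.27 0 -0.125 0; -1 -0.318 0 -0.135 0; -1 -0.365 0 -0.14 0; -1 -0.415 0 -0.145 0; -1 -0.466 0 -0.145 0; -1 -0.52 0 -0.14 0; -1 -0.565 0 -0.135 0"

```text
time: 6.03
position: [0.5627, -0.2131, 0.1403]
tool_rot: [0.8, 0.6, 0.0, 0.001]
ft_force: [-0.0, 0.1, 4.2]
grip_width: 0.0314
grip_force: 15.0
```

```bash
python3 -c "
from h import *
go(.601,.094,.30,2.8)
p,d=robot.camera('side'); cv2.imwrite('pics/s3.png',cv2.resize(p[120:290,220:400,::-1],None,fx=3,fy=3,interpolation=2))"
```

```text
t 6.03 pos [ 0.5627 -0.2131  0.1403] yaw -16.3 F [-0.   0.1  4.2] w 0.0314 gf 15.0 => shift [ 1.527  -0.2449 -0.7998] turn -0.1059
```

View pics/s3.png

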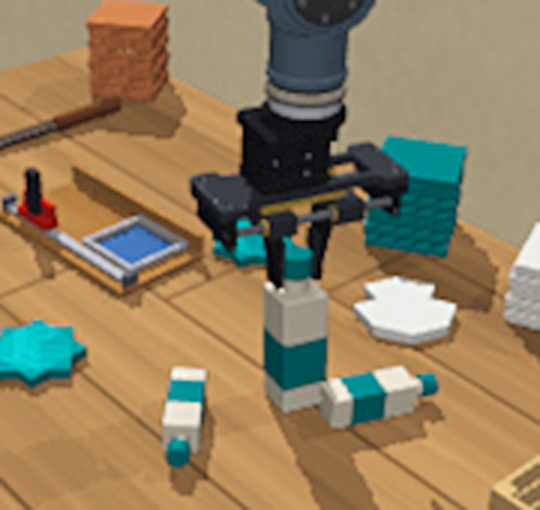

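The bottle now stands upright on the table, still held by its cap. I'll grip harder, then lift and carry it.

Emit:
move_arm:
  motion: "-1 0 0 0 0; -1 0 0 0 0; -1 0 0 -0.05 0; -1 0 0 -0.15 0; -1 0 0 -0.25 0; -1 0 0 -0.35 0; -1 0 0 -0.4 0; -1 0 0 -0.4 0"
  newtons: 45

```text
time: 6.75
position: [0.5639, -0.2115, 0.2219]
tool_rot: [0.8, 0.6, 0.001, 0.002]
ft_force: [-0.0, -0.6, -2.8]
grip_width: 0.031
grip_force: 45.0
```

Emit:
move_arm:
  motion: "-1 0.05 -0.01 0 0; -1 0.13 -0.02 0 0; -1 0.23 -0.04 0 0; -1 0.33 -0.05 0 0; -1 0.43 -0.07 0 0; -1 0.53 -0.085 0 0; -1 0.63 -0.1 0 0; -1 0.73 -0.12 0 0; -1 0.83 -0.135 0 0; -1 0.9 -0.145 0 0; -1 0.93 -0.15 0 0; -1 0.93 -0.15 0 0"

```text
time: 7.75
position: [0.5851, -0.0227, 0.2185]
tool_rot: [0.799, 0.601, -0.001, -0.001]
ft_force: [0.2, -0.5, -2.9]
grip_width: 0.0309
grip_force: 45.0
```

```bash
python3 -c "
from h import *
go(.606,.094,.22,2.8)"
```

```text
t 7.75 pos [ 0.5851 -0.0227  0.2185] yaw -16.1 F [ 0.2 -0.5 -2.9] w 0.0309 gf 45.0 => shift [ 0.5894 -0.0616 -0.0074] turn -0.1051
```

Emit:
move_arm:
  motion: "-1 0.05 0 0 -0.02; -1 0.13 -0.01 0 -0.05; -1 0.23 -0.02 0 -0.08; -1 0.33 -0.03 0 -0.105; -1 0.43 -0.045 0 -0.105; -1 0.51 -0.055 0 -0.105; -1 0.56 -0.06 0 -0.105; -1 0.59 -0.06 0 -0.105; -1 0.59 -0.06 0 -0.105; -1 0.59 -0.06 0 -0.105; -1 0.59 -0.06 0 -0.105; -1 0.59 -0.06 0 -0.105"

```text
time: 8.75
position: [0.6073, 0.0911, 0.2195]
tool_rot: [0.691, 0.723, -0.0, 0.0]
ft_force: [-0.1, 0.3, -3.0]
grip_width: 0.0307
grip_force: 45.0
```

```bash
python3 -c "
from h import *
go(.606,.094,.152,2.8)
p,d=robot.camera('side'); cv2.imwrite('pics/s4.png',cv2.resize(p[90:240,170:350,::-1],None,fx=3,fy=3,interpolation=2))
X=cloud('side',d);H,S,V=cv2.split(cv2.cvtColor(p,cv2.COLOR_RGB2HSV))
m=(X[...,2]>.06)&(X[...,2]<.2)&(abs(X[...,0]-.6)<.06)&(abs(X[...,1]-.09)<.07)&(((H>78)&(H<98)&(S>90))|((S<60)&(V>120)))
P=X[m]
for a in np.arange(.07,.2,.015):
  q=P[abs(P[:,2]-a)<.008]
  if len(q)>5: print(a.round(3),len(q),q[:,:2].min(0).round(3),q[:,:2].max(0).round(3),np.median(q,0).round(3))
"
```

```text
t 8.75 pos [0.6073 0.0911 0.2195] yaw 2.6 F [-0.1  0.3 -3. ] w 0.0307 gf 45.0 => shift [ 0.015  -0.0055  0.3376] turn -0.0012
0.085 21 [0.581 0.049] [0.626 0.085] [0.585 0.056 0.09 ]
0.1 70 [0.58  0.049] [0.629 0.093] [0.591 0.055 0.1  ]
0.115 69 [0.58  0.049] [0.629 0.094] [0.591 0.056 0.116]
0.13 77 [0.58  0.052] [0.632 0.093] [0.591 0.057 0.13 ]
0.145 79 [0.579 0.053] [0.628 0.098] [0.59  0.059 0.144]
0.16 64 [0.579 0.054] [0.63  0.095] [0.591 0.061 0.159]
0.175 82 [0.579 0.057] [0.63  0.103] [0.589 0.063 0.175]
0.19 84 [0.58  0.058] [0.627 0.108] [0.589 0.064 0.19 ]
```

View pics/s4.png

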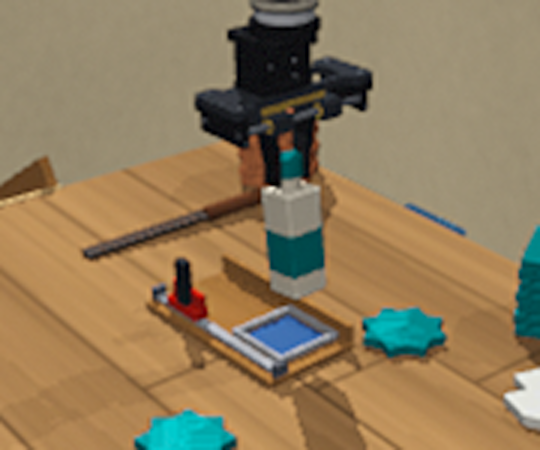

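The bottle hangs about 5° off vertical, with its base towards −y. I'll offset the cap for that, lower it to the floor, then bring it upright against the floor with a light grip.

Emit:
move_arm:
  motion: "-1 0.04 0 0 0; -1 0.09 -0.005 0.03 0; -1 0.09 -0.005 0.08 0; -1 0.09 -0.005 0.14 0; -1 0.09 -0.005 0.2 0; -1 0.09 -0.005 0.25 0; -1 0.09 -0.005 0.29 0; -1 0.09 -0.005 0.31 0; -1 0.09 -0.005 0.318 0; -1 0.09 -0.005 0.318 0; -1 0.09 -0.005 0.318 0"

```text
time: 9.72
position: [0.6059, 0.1101, 0.1564]
tool_rot: [0.691, 0.723, 0.0, 0.0]
ft_force: [0.6, -1.0, -2.9]
grip_width: 0.0309
grip_force: 45.0
```

```bash
cat >> h.py <<'E'
def bottle(lo):
    p,d=robot.camera('side'); X=cloud('side',d);H,S,V=cv2.split(cv2.cvtColor(p,cv2.COLOR_RGB2HSV))
    m=(X[...,2]>.02)&(X[...,2]<.14)&(abs(X[...,0]-.6)<.06)&(abs(X[...,1]-.09)<.07)&(((H>78)&(H<98)&(S>90))|((S<60)&(V>120)))
    P=X[m]
    for a in np.arange(lo,.14,.02):
        q=P[abs(P[:,2]-a)<.01]
        if len(q)>5: print(a.round(3),len(q),np.percentile(q[:,:2],5,axis=0).round(4),np.percentile(q[:,:2],95,axis=0).round(4))
    return p
E
python3 -c "
from h import *
go(.606,.096,.150,2.8); bottle(.03)"
```

```text
t 9.72 pos [0.6059 0.1101 0.1564] yaw 2.6 F [ 0.6 -1.  -2.9] w 0.0309 gf 45.0 => shift [-0.0704 -0.0029  0.0318] turn -0.0008
0.03 105 [0.5475 0.0507] [0.6282 0.1315]
0.05 72 [0.5804 0.0697] [0.6195 0.102 ]
0.07 94 [0.5797 0.072 ] [0.6247 0.1094]
0.09 80 [0.5796 0.0747] [0.6232 0.1114]
0.11 92 [0.5797 0.077 ] [0.6248 0.111 ]
0.13 95 [0.5802 0.0788] [0.6265 0.1176]
```

Emit:
move_arm:
  motion: "-1 0 0 0.01 0; -1 0 0 0.018 0; -1 0 0 0.024 0; -1 0 0 0.024 0; -1 0 0 0.024 0"
  newtons: 15

```text
time: 10.18
position: [0.6054, 0.1101, 0.1511]
tool_rot: [0.691, 0.723, -0.0, -0.0]
ft_force: [-0.1, -0.1, -2.8]
grip_width: 0.0315
grip_force: 15.0
```

Emit:
move_arm:
  motion: "-1 0 0 0.003 0; -1 -0.01 0 0.004 0; -1 -0.02 0 0.005 0; -1 -0.03 0 0.006 0; -1 -0.04 0 0.007 0; -1 -0.05 0 0.008 0; -1 -0.06 0 0.009 0; -1 -0.07 0 0.009 0; -1 -0.08 0 0.009 0; -1 -0.085 0 0.009 0; -1 -0.085 0 0.009 0"
  newtons: 8

```text
time: 11.1
position: [0.6063, 0.0928, 0.1493]
tool_rot: [0.691, 0.723, -0.0, 0.0]
ft_force: [1.0, 1.2, -2.7]
grip_width: 0.0316
grip_force: 8.0
```

```bash
python3 -c "
from h import *
go(.606,.096,.150,2.8); bottle(.03)"
```

```text
t 11.1 pos [0.6063 0.0928 0.1493] yaw 2.6 F [ 1.   1.2 -2.7] w 0.0316 gf 8.0 => shift [ 0.0159 -0.0007 -0.0033] turn -0.0009
0.03 117 [0.5553 0.0486] [0.6243 0.1288]
0.05 83 [0.5798 0.0637] [0.6257 0.1003]
0.07 83 [0.5793 0.0641] [0.6229 0.101 ]
0.09 72 [0.5794 0.0641] [0.6223 0.1008]
0.11 90 [0.5798 0.0654] [0.6239 0.1004]
0.13 120 [0.5807 0.0651] [0.625  0.1014]
```

Emit:
move_arm:
  motion: "-1 0.01 0 -0.01 0; -1 0.025 0 -0.01 0; -1 0.025 0 0 0; -1 0.025 0 0.005 0; -1 0.025 0 0.01 0; -1 0.025 0 0.014 0; -1 0.025 0 0.014 0; -1 0.025 0 0.014 0"

```text
time: 11.82
position: [0.6073, 0.0976, 0.1489]
tool_rot: [0.69, 0.723, 0.001, 0.002]
ft_force: [-2.1, -1.3, 8.1]
grip_width: 0.0316
grip_force: 8.0
```

```bash
python3 -c "
from h import *
go(.606,.096,.150,2.8); p=bottle(.03)
cv2.imwrite('pics/s5.png',cv2.resize(p[110:240,200:340,::-1],None,fx=4,fy=4,interpolation=2))"
```

```text
t 11.82 pos [0.6073 0.0976 0.1489] yaw 2.7 F [-2.1 -1.3  8.1] w 0.0316 gf 8.0 => shift [-0.0078 -0.0071 -0.0056] turn -0.0007
0.03 109 [0.5541 0.0502] [0.6263 0.133 ]
0.05 80 [0.5795 0.0689] [0.6244 0.1051]
0.07 90 [0.5799 0.0692] [0.6267 0.1066]
0.09 75 [0.5808 0.0692] [0.6243 0.1047]
0.11 92 [0.5811 0.0694] [0.6199 0.107 ]
0.13 114 [0.5815 0.0706] [0.6231 0.1073]
```

View pics/s5.png

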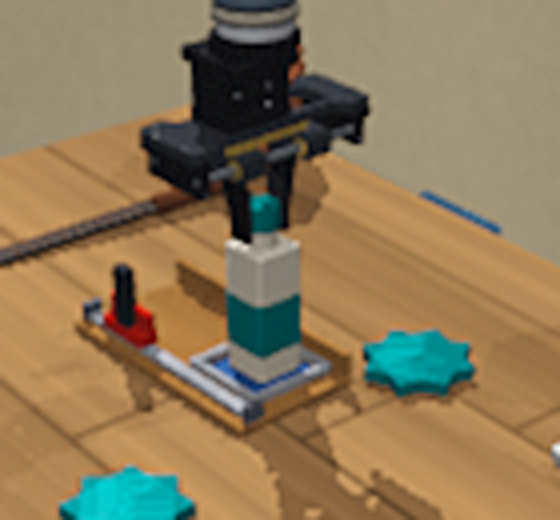

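The bottle is upright on the blue floor inside the rim. I'll release it and retreat.

Emit:
move_arm:
  motion: "-1 0 0 -0.006 0; 0 0 0 -0.006 0; 0 0 0 -0.006 0; 0 0 0 -0.006 0; 0 0 0 -0.006 0; 0 0 0 -0.006 0; 0 0 0 -0.05 0; 0 0 0 -0.15 0; 0 0 0 -0.3 0; 0 0 0 -0.4 0; 0 0 0 -0.4 0; 0 0 0 -0.4 0"

```text
time: 12.87
position: [0.6069, 0.0982, 0.2285]
tool_rot: [0.691, 0.723, 0.001, 0.001]
ft_force: [0.5, 0.7, -1.0]
grip_width: 0.0438
grip_force: 0.0
```

```bash
python3 -c "
from h import *
go(.531,.24,.15,92.8); p=bottle(.03)
p,d=robot.camera('side'); X=cloud('side',d); H,S,V=cv2.split(cv2.cvtColor(p,cv2.COLOR_RGB2HSV))
m=(V<60)&(X[...,2]>.052)&(X[...,2]<.1)&(abs(X[...,1]-.2)<.06)&(abs(X[...,0]-.53)<.04); print(m.sum(),X[m].mean(0),np.percentile(X[m],[5,95],axis=0))
m=(S>170)&((H<6)|(H>174))&(X[...,2]>.02)&(X[...,2]<.06)&(abs(X[...,1]-.2)<.08)&(abs(X[...,0]-.53)<.04); print(m.sum(),X[m].mean(0),np.percentile(X[m],[3,97],axis=0))
"
```

```text
t 12.87 pos [0.6069 0.0982 0.2285] yaw 2.7 F [ 0.5  0.7 -1. ] w 0.0438 gf 0.0 => shift [ 0.7261 -0.3478  0.3908] turn -0.5008
0.03 103 [0.5538 0.0494] [0.627  0.1311]
0.05 86 [0.58   0.0682] [0.6257 0.1082]
0.07 87 [0.5797 0.0673] [0.6225 0.1058]
0.09 77 [0.5803 0.0687] [0.6251 0.1043]
0.11 87 [0.5795 0.0685] [0.6208 0.1034]
0.13 121 [0.581  0.0689] [0.6221 0.1071]
40 [0.53122683 0.20299479 0.07103818] [[0.52552768 0.19947436 0.05375835]
 [0.5374044  0.20941382 0.0894908 ]]
73 [0.53329832 0.19549081 0.03488967] [[0.52456452 0.17812601 0.02324995]
 [0.54370538 0.22670229 0.0521989 ]]
```

Emit:
move_arm:
  motion: "-1 0.2 -0.1 0 -0.04; -1 0.4 -0.2 0 -0.08; -1 0.6 -0.3 0 -0.12; -1 0.75 -0.35 0 -0.16; -1 0.75 -0.35 0 -0.2; -1 0.75 -0.35 0 -0.24; -1 0.75 -0.35 0 -0.28; -1 0.75 -0.35 0 -0.32; -1 0.75 -0.35 0 -0.36; -1 0.75 -0.35 0 -0.4; -1 0.75 -0.35 0 -0.44; -1 0.75 -0.35 0 -0.47"

```text
time: 13.97
position: [0.528, 0.2444, 0.2247]
tool_rot: [0.021, 1.0, -0.001, -0.002]
ft_force: [0.5, 0.1, 1.0]
grip_width: 0.0004
grip_force: 0.0
```

```bash
python3 -c "
from h import *
go(.529,.248,.078,92.8)"
```

```text
t 13.97 pos [0.528  0.2444 0.2247] yaw 87.6 F [0.5 0.1 1. ] w 0.0004 gf 0.0 => shift [-0.0071  0.019   0.7336] turn -0.029
```

Emit:
move_arm:
  motion: "-1 -0.005 0.02 0.1 -0.029; -1 -0.005 0.02 0.25 -0.029; -1 -0.005 0.02 0.4 -0.029; -1 -0.005 0.02 0.55 -0.029; -1 -0.005 0.02 0.66 -0.029; -1 -0.005 0.02 0.71 -0.029; -1 -0.005 0.02 0.733 -0.029; -1 -0.005 0.02 0.733 -0.029; -1 -0.005 0.02 0.733 -0.029"

```text
time: 14.72
position: [0.5309, 0.2488, 0.0805]
tool_rot: [-0.022, 1.0, 0.0, 0.0]
ft_force: [-0.2, 0.4, 0.6]
grip_width: 0.0005
grip_force: 0.0
```

```bash
python3 -c "
from h import *
go(.536,.117,.078,92.8)
p,d=robot.camera('side');cv2.imwrite('pics/s6.png',cv2.resize(p[110:240,180:320,::-1],None,fx=4,fy=4,interpolation=2))"
```

```text
t 14.72 pos [0.5309 0.2488 0.0805] yaw 92.5 F [-0.2  0.4  0.6] w 0.0005 gf 0.0 => shift [ 0.003  -0.6595  0.0123] turn -0.0018
```

View pics/s6.png

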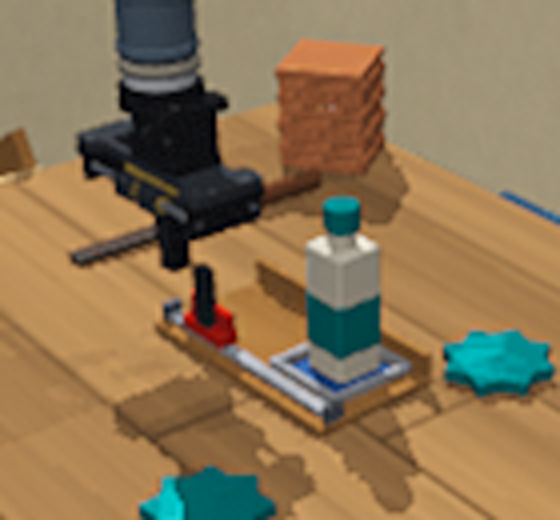

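Emit:
move_arm:
  motion: "-1 0.003 -0.03 0.01 0; -1 0.003 -0.07 0.01 0; -1 0.003 -0.12 0.01 0; -1 0.003 -0.17 0.01 0; -1 0.003 -0.22 0.01 0; -1 0.003 -0.27 0.01 0; -1 0.003 -0.32 0.01 0; -1 0.003 -0.37 0.01 0; -1 0.003 -0.42 0.01 0; -1 0.003 -0.47 0.01 0; -1 0.003 -0.52 0.01 0; -1 0.003 -0.56 0.01 0"

```text
time: 15.77
position: [0.5349, 0.1355, 0.0779]
tool_rot: [-0.021, 1.0, -0.0, 0.0]
ft_force: [1.5, 2.8, 1.0]
grip_width: 0.0002
grip_force: 1.2
```

Emit:
move_arm:
  motion: "-1 0 -0.02 0 0; -1 0 -0.04 0 0; -1 0 -0.055 0 0; -1 0 -0.07 0 0; -1 0 -0.075 0 0; -1 0 -0.075 0 0; -1 0 -0.075 0 0"

```text
time: 16.35
position: [0.5343, 0.1215, 0.0777]
tool_rot: [-0.022, 1.0, -0.0, -0.001]
ft_force: [-1.0, 0.3, 0.6]
grip_width: 0.0006
grip_force: 0.0
```

```bash
cat >> h.py <<'E'
def keeper():
    for n in ('side','top'):
        p,d=robot.camera(n); X=cloud(n,d); H,S,V=cv2.split(cv2.cvtColor(p,cv2.COLOR_RGB2HSV))
        m=(S>170)&((H<6)|(H>174))&(X[...,2]>.02)&(X[...,2]<.06)&(abs(X[...,1]-.12)<.14)&(abs(X[...,0]-.53)<.04); print(n,m.sum(),X[m].mean(0).round(4),np.percentile(X[m],[2,98],axis=0)[:,1].round(4))
E
python3 -c "
from h import *
go(.536,.117,.078,92.8); keeper(); bottle(.05)"
```

```text
t 16.35 pos [0.5343 0.1215 0.0777] yaw 92.5 F [-1.   0.3  0.6] w 0.0006 gf 0.0 => shift [-0.0077 -0.023  -0.0015] turn -0.0017
side 83 [0.538  0.0914 0.035 ] [0.073  0.1276]h.py:31: RuntimeWarning: Mean of empty slice.
  m=(S>170)&((H<6)|(H>174))&(X[...,2]>.02)&(X[...,2]<.06)&(abs(X[...,1]-.12)<.14)&(abs(X[...,0]-.53)<.04); print(n,m.sum(),X[m].mean(0).round(4),np.percentile(X[m],[2,98],axis=0)[:,1].round(4))
  ret = um.true_divide(
Traceback (most recent call last):
  File "h.py", line 31, in keeper
    m=(S>170)&((H<6)|(H>174))&(X[...,2]>.02)&(X[...,2]<.06)&(abs(X[...,1]-.12)<.14)&(abs(X[...,0]-.53)<.04); print(n,m.sum(),X[m].mean(0).round(4),np.percentile(X[m],[2,98],axis=0)[:,1].round(4))
                                                                                                                                                   ~~~~~~~~~~~~~^^^^^^^^^^^^^^^^^^^^
IndexError: index -1 is out of bounds for axis 0 with size 0
```

Emit:
move_arm:
  motion: "-1 0 -0.005 0 0; -1 0 -0.01 0 0; -1 0 -0.015 0 0; -1 0 -0.02 0 0; -1 0 -0.02 0 0; -1 0 -0.02 0 0"

```text
time: 16.95
position: [0.5348, 0.1177, 0.0778]
tool_rot: [-0.021, 1.0, 0.0, -0.001]
ft_force: [-0.3, 0.6, 0.0]
grip_width: 0.0006
grip_force: 0.8
```

Emit:
move_arm:
  motion: "-1 0 -0.005 0 0; -1 0 -0.01 0 0; -1 0 -0.01 0 0; -1 0 -0.01 0 0"

```text
time: 17.28
position: [0.5356, 0.1156, 0.078]
tool_rot: [-0.022, 1.0, -0.0, 0.0]
ft_force: [-1.3, 1.6, -0.7]
grip_width: 0.0001
grip_force: 0.7
```

Emit:
move_arm:
  motion: "-1 0 -0.005 0 0; -1 0 -0.01 0 0; -1 0 -0.01 0 0; -1 0 -0.01 0 0"

```text
time: 17.62
position: [0.5357, 0.1136, 0.078]
tool_rot: [-0.022, 1.0, -0.0, 0.0]
ft_force: [-1.0, 2.0, 0.5]
grip_width: 0.0009
grip_force: 0.6
```

Emit:
move_arm:
  motion: "-1 0 -0.005 0 0; -1 0 -0.01 0 0; -1 0 -0.01 0 0; -1 0 -0.01 0 0"

```text
time: 17.95
position: [0.5359, 0.1116, 0.078]
tool_rot: [-0.022, 1.0, -0.0, 0.0]
ft_force: [-1.5, 1.5, -1.3]
grip_width: 0.0006
grip_force: 0.6
```

Emit:
move_arm:
  motion: "-1 0 -0.005 0 0; -1 0 -0.01 0 0; -1 0 -0.01 0 0; -1 0 -0.01 0 0"

```text
time: 18.28
position: [0.5359, 0.1096, 0.078]
tool_rot: [-0.022, 1.0, -0.0, 0.0]
ft_force: [-0.4, 1.7, -0.7]
grip_width: 0.0004
grip_force: 0.6
```

Emit:
move_arm:
  motion: "-1 0 -0.005 0 0; -1 0 -0.01 0 0; -1 0 -0.01 0 0; -1 0 -0.01 0 0"

```text
time: 18.62
position: [0.5359, 0.1089, 0.078]
tool_rot: [-0.021, 1.0, 0.001, 0.0]
ft_force: [0.1, 6.7, -0.7]
grip_width: 0.0004
grip_force: 3.1
```

Emit:
move_arm:
  motion: "-1 0 -0.005 0 0; -1 0 -0.01 0 0; -1 0 -0.01 0 0; -1 0 -0.01 0 0"

```text
time: 18.95
position: [0.536, 0.1087, 0.0781]
tool_rot: [-0.021, 1.0, 0.002, 0.0]
ft_force: [0.3, 12.5, -0.3]
grip_width: -0.0001
grip_force: 6.4
```

```bash
python3 -c "
from h import *
go(.536,.117,.078,92.8); bottle(.05);keeper()" 2>/dev/null
```

```text
t 18.95 pos [0.536  0.1087 0.0781] yaw 92.4 F [ 0.3 12.5 -0.3] w -0.0001 gf 6.4 => shift [-0.0019  0.0414  0.0005] turn -0.0025
0.05 84 [0.5793 0.0688] [0.6246 0.1059]
0.07 97 [0.5794 0.0687] [0.6266 0.1076]
0.09 63 [0.5798 0.0682] [0.6242 0.1008]
0.11 29 [0.5826 0.068 ] [0.6239 0.0741]
0.13 10 [0.6177 0.0698] [0.6264 0.0785]
side 81 [0.5391 0.0775 0.0354] [0.0598 0.1115]
```

The keeper is against its stop: the force rose to 12.5 N with no further travel, and it has moved 118 mm, as computed. I'll back off and clear.

Emit:
move_arm:
  motion: "-1 0 0.03 0 0; -1 0 0.1 0 0; -1 0 0.2 -0.05 0; -1 0 0.3 -0.2 0; -1 0 0.4 -0.4 0; -1 0 0.5 -0.6 0; -1 0 0.6 -0.75 0; -1 0 0.7 -0.85 0; -1 0 0.7 -0.85 0; -1 0 0.7 -0.85 0"

```text
time: 19.93
position: [0.5306, 0.2461, 0.2495]
tool_rot: [-0.023, 1.0, -0.0, 0.002]
ft_force: [0.3, 0.3, 0.0]
grip_width: 0.0005
grip_force: 0.0
```

```bash
python3 -c "
from h import *
go(.536,.117,.078,92.8); bottle(.05)
p,d=robot.camera('side');cv2.imwrite('pics/s7.png',cv2.resize(p[80:280,150:400,::-1],None,fx=3,fy=3,interpolation=2));keeper()" 2>/dev/null
```

```text
t 19.93 pos [0.5306 0.2461 0.2495] yaw 92.6 F [0.3 0.3 0. ] w 0.0005 gf 0.0 => shift [ 0.0059 -0.6455  0.8577] turn -0.0012
0.05 83 [0.5796 0.0684] [0.6254 0.1046]
0.07 92 [0.5792 0.0687] [0.6241 0.1044]
0.09 74 [0.5794 0.0685] [0.6232 0.1072]
0.11 88 [0.5795 0.0692] [0.6241 0.1038]
0.13 121 [0.5803 0.0684] [0.6231 0.1076]
side 83 [0.5388 0.0777 0.0357] [0.0604 0.11  ]
top 51 [0.5401 0.0872 0.0344] [0.0652 0.1149]
```

View pics/s7.png

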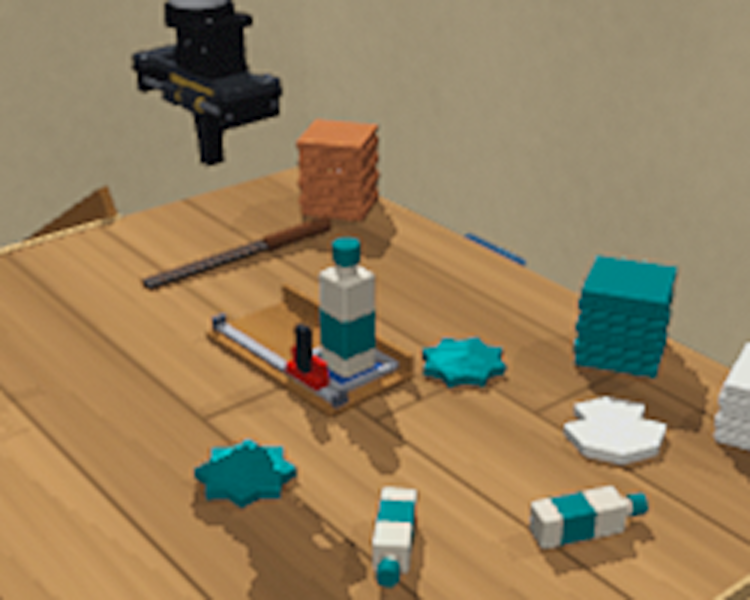

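The bottle stands upright in the bay at about (347,310). The keeper is home in front of it at (307,365), the tiles and rasp look undisturbed, and the gripper is clear.

```bash
python3 -c "
from rig import robot
print(robot.hand_in())"
```

```text
the job is handed in; nothing more can be done
None
```

The bottle is standing upright, cap up, in the bay, and the red keeper is fully home against its stop; the job was handed in at about 20 s, with the arm clear, and the tiles, dustpan and rasp were never touched.

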